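# Close the purge pot and hold the gas lever level

### The arm

A 6-joint arm with a two-finger parallel gripper is mounted at the origin on the work surface. World frame = base frame: x ahead of the robot, y to its left, z up, the work surface at z = 0. Lengths are in m, angles in rad, forces in N, time in s.
With the tool pointing down it reaches from about 0.375 to 0.975 m from the base axis. Payload 3.8 kg.
Tool frame: the origin (TCP) lies at the very end of the fingers, on their centre line; the grasp point (between the pads) lies 19 mm behind it; z points along the fingers, y is the line along which they close (so a half turn about z gives the same grasp; the last joint's range is limited). The gripper opens to 85 mm and grips with 20 to 120 N. Pads are 22 mm wide; open, the fingers measure 114 mm over their backs; the gripper's body (76 mm by 85 mm) begins 54 mm behind the grasp point. The pads swing forward as they close: fully open they stand 13 mm farther back than shut.
Start: joints at [1.108, 0.264, 1.604, -0, 1.274, -0.037], TCP at [0.279, 0.615, 0.231] pointing down, gripper open.
Joint ranges: [-2.63, 2.63], [-0.94, 2.18], [0.31, 2.57], [-1.31, 4.45], [0, 2.66], [-2.55, 2.55]. Speed limits (rad/s): [2.57, 2.57, 3.14, 3.14, 3.14, 3.14].

### API

Orientations are given as a rotation vector (axis times angle).
In Python, from workcell import bot, vision gives the robot as it stands. The module is installed in compiled form; this text tells all that it offers.
- The arm moves only by the tool play_rows, never from a script. Its argument "moves" is a list that holds one entry, the list of rows, each a list of 7 numbers: the turn, a rotation vector about the tool's x, y, z as a fraction of full scale, then the shift along the tool's x, y, z as a fraction of full scale, then the finger opening in mm, from 0 to 85.4. In form: [[[ax, ay, az, x, y, z, jaw], ...]]. A call has 1 to 5 rows; each row shifts and turns the commanded pose from where the row before left it, along the tool's axes as they then stand; what a row does not reach is not made up. Full scale, the value 1, is 0.1 m for a shift and 0.5 rad for a turn. A row lasts 1/12 s, in which the tool goes at most 41.7 mm and 7.16 degrees, less where a joint would pass 70% of its speed; a pose out of reach is approached as far as the arm can. A call with a number of a shift or a turn outside -1 to 1 is refused whole. A call with a gripper value outside its range is refused whole. The fingers move at their own pace and stop on an object; "newtons" is the grip in N (left out, the last holds). Time passes only in rows, so rows that do not move let the fingers close. It gives the time, the measured TCP pose, the force, the opening and the grip force at its end, in the units of the state.
- bot.read_state(): the state, without advancing time (a new reading comes with each control period).
- vision.read_camera(name): name is "side" or "top"; returns a dict with "image" (400x640x3 uint8, red, green, blue), "depth" (400x640 float32, m along the optical axis (not along the pixel's ray), 0 where there is no reading), "K" (3x3 intrinsics, pixels), "R" (3x3) and "t" (3): a world point X has camera coordinates R X + t. Camera axes: x right, y down, z forward; pixel columns grow to the right and rows downward; lengths in m; the calibration is good to about 2 mm. A picture is of the moment at which its call begins.
- bot.finish_job(): hands the job in; it is judged then, once.
The state is a dict: "time": time; "q": joint angles; "joint_vel": joint speeds; "joint_torque": joint torques, N m; "tool_pos": TCP position; "tcp_rot": TCP orientation; "wrist_force": force on the tool from outside, world axes, zero at the start; "torque": the same for the moment, N m; "width": opening from 0.0 (shut) to 1.0 (fully open); "grip_force": force on a finger pad.
Only numpy, scipy, OpenCV 4.12 (cv2) and the standard library are available. Lean on these libraries where they do the work, as an engineer would, in place of code of your own. Each camera call takes 0.05 s, during which the arm holds its last target. There are 200 camera calls.

### The job

Get the ring in the welding pot ready under shielding gas: swing the pot's hinged upper half shut until its rim sits fully home on the lower half, and only then press the spring-loaded lever of the gas valve half way down, so that the lever lies level, and keep it there; never push it down to its bottom stop. The program finishes while still holding the lever level with the pot shut, and the other things on the bench are left alone.

Things in the scene. Friction and masses are not known exactly. Their poses are not given: they have to be found in the camera images.
- pot: purge pot, lower half: a square open aluminium tray 130 x 130 mm, 35 mm high, walls 6 mm, fixed to the bench, a steel ring stands inside. Origin: centre of its underside. x points from the free (front) side to the hinged side, y along the hinge, z up. The pot and the valve may change sides of the bench from start to start
- lid (a joint): hinge of the pot's upper half, rad: 0 = shut, rim on rim; grows as it opens, up to 1.75; starts between 1.0 and 1.45 (standing open). Stiff hinge: it stays where it is left (about 0.4 N m of friction) and must be pushed all the way shut, which takes about 2 to 6 N at or near its free edge.
- lid_hinge (a point): middle of the hinge line, at the top of the lower half's rim: 65 mm along +x from the pot's origin, 35 mm above the bench; the lid turns about the pot's y axis through it, so a lid point at radius r from the hinge goes up and towards +x as it opens
- lid_edge (a point): middle of the free edge, on the outer face, of the upper half: a mirrored tray, 130 mm from hinge to free edge, 130 mm wide, 30 mm high (outer face 30 mm from the rim plane), aluminium frame with a glass window flush in its outer face, about 0.35 kg. Shut, the outer face lies 65 mm above the bench. Standing open, the outer face looks towards +x of the pot
- valve: gas valve: steel base plate 160 x 70 mm, 12 mm thick, fixed to the bench, with a grey block (26 mm wide) and two steel cheeks 104 mm high carrying the lever's pivot; a gauge on the back. Origin: centre of the underside; x points from the lever's paddle to the pivot, z up
- lever (a joint): the valve lever, rad: 0 = released, paddle end tilted up 0.25 rad; 0.25 = half way, lever level; 0.5 = bottom stop, paddle end tilted down 0.25 rad. A spring returns it to 0; pressing on the paddle takes about 4 N at first, 7 N when level, 10 N at the stop
- lever_pivot (a point): the lever's pivot axis (along the valve's y): 45 mm along +x from the valve's origin, 90 mm above the bench
- lever_pad (a point): middle of the top face of the black paddle (40 x 36 mm, 12 mm thick) at the lever's free end, 100 mm from the pivot towards -x of the valve; this face is 6 mm above the lever's centre line: about 121 mm above the bench when released, 96 mm when level, 71 mm at the bottom stop
- disc: bystander: round soldering disc, 120 mm across, 18 mm thick; origin at the centre of its underside
- band: bystander: steel ring band, 26 mm across, 8 mm high, lying on the disc; origin at the centre of its underside
- findings: bystander: clear plastic findings box 80 x 110 x 25 mm; origin at the centre of its underside
- hammer: bystander: bench hammer lying flat; origin on its underside near the middle
Things that resemble listed ones, but are neither listed nor needed, are in the scene too. What is shaped like the pot but brown is not meant. What is shaped like the valve but blue is not meant.

How it is judged:
By the outcome, as a careful person would: the job done as asked, in the order asked, and still so for the second after the job is handed in, while the arm keeps its last pose, push and grip.
It also fails if it takes over 45 s, if anything falls off the work surface, if the arm or the gripper's body presses on something with over 40 N, if the wrist force passes 120 N, or if a joint passes its speed limit or range.

## Working session

There is one attempt and no reset: what is moved stays moved. The work goes in short steps, Python scripts to look and compute and a tool call to move; the robot and the scene stay as the last step left them, time stands still between calls to the robot, and variables do not carry over. Pictures are saved under pics/ and viewed, at most 10 in all, crops included, and the job is handed in when it is done.

Besides the shell and the picture viewer there is one more tool, called after ">>>" as a command line: name --argument value ..., lists and objects as JSON in quotes. play_rows: Moves the arm, as the interface text tells. Its arguments: {"type":"object","properties":{"moves":{"type":"array","items":{"type":"array","items":{"type":"array","items":{"type":"number"}}}},"newtons":{"type":"number"}},"required":["moves"]}

```bash
mkdir -p pics
python3 - <<'E'
from workcell import bot, vision
import cv2,numpy as np
for n in("side","top"):
    c=vision.read_camera(n); cv2.imwrite(f"pics/{n}0.png",c["image"][:,:,::-1]); np.savez(f"{n}0.npz",**c)
    print(n,c["K"].tolist(),c["R"].round(3).tolist(),c["t"])
s=bot.read_state();print(s)
E
```

```text
side [[451.8994997115042, 0.0, 315.39066293575655], [0.0, 451.8994997115042, 196.37554824454858], [0.0, 0.0, 1.0]] [[0.995, -0.1, 0.008], [-0.067, -0.723, -0.688], [0.074, 0.684, -0.726]] [-0.58240825  0.12244828  1.3289754 ]
top [[386.7482626839672, 0.0, 317.0766739757105], [0.0, 386.7482626839672, 196.37139288855303], [0.0, 0.0, 1.0]] [[-0.031, -0.999, -0.023], [-0.999, 0.032, -0.035], [0.036, 0.022, -0.999]] [0.03623054 0.55917324 1.14239992]
{'time': 0.1, 'q': array([ 1.10810019e+00,  2.64699822e-01,  1.60524458e+00,  2.17064434e-06,
        1.27370951e+00, -3.69236501e-02]), 'joint_vel': array([-0.00077724, -0.0005636 , -0.00204286,  0.00081536, -0.00220262,
        0.00061771]), 'joint_torque': array([-1.15347129e-04, -5.16706145e+01, -3.68591094e+01,  2.25576878e-05,
        6.31600502e-03,  2.78303469e-05]), 'tool_pos': array([0.27850943, 0.61413226, 0.23006784]), 'tcp_rot': array([-0.6636541 , -3.07016997,  0.003136  ]), 'wrist_force': array([0.31624946, 0.0735612 , 0.30027261]), 'torque': array([-0.03552138,  0.06737405,  0.02831041]), 'grip_force': 0.0, 'width': 0.9992390469735325}
```

View pics/top0.png

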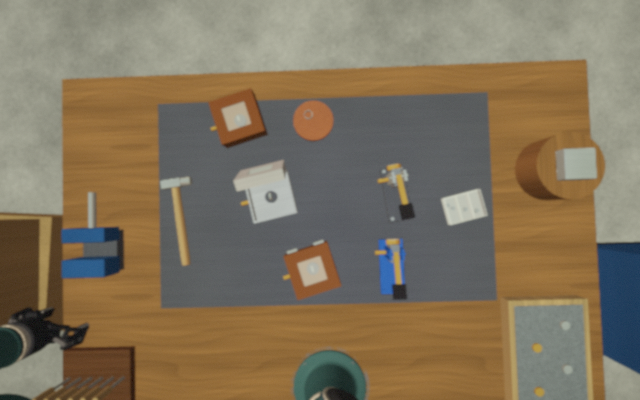

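View pics/side0.png

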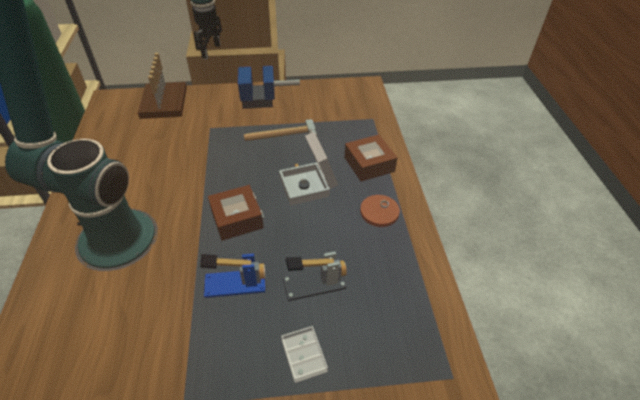

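The top view shows the grey pot at about (270,197) with its lid standing open on the far side (260,176). The grey valve is at about (396,190) with its paddle at (407,212). The brown and blue copies are nearer the robot. Next I'll measure from depth.

```bash
cat > h.py <<'E'
import numpy as np
def cloud(c):
    d=c["depth"];v,u=np.mgrid[:400,:640];K=c["K"]
    P=np.stack([(u-K[0,2])/K[0,0]*d,(v-K[1,2])/K[1,1]*d,d],-1)
    return (P-c["t"])@c["R"]
E
python3 - <<'E'
import numpy as np,cv2
from h import cloud
for n in("top","side"):
    c=np.load(n+"0.npz");P=cloud(c);im=c["image"].astype(int)
    print(n)
    if n=="top": a=cv2.resize(c["image"][140:240,215:315],None,fx=4,fy=4,interpolation=2);b=cv2.resize(c["image"][140:240,360:460],None,fx=4,fy=4,interpolation=2);cv2.imwrite("pics/crop.png",np.hstack([a,b])[:,:,::-1])
    ok=(c["depth"]>0)
    # black paddle
    dark=(im.max(-1)<45)&ok&(P[...,2]>.085)&(P[...,2]<.15)&(P[...,0]>.3)&(P[...,0]<.75)
    k,l,s,ce=cv2.connectedComponentsWithStats(dark.astype(np.uint8))
    for i in range(1,k):
        if s[i,4]>15: print("dark",ce[i].round(1),s[i,4],np.median(P[l==i],0).round(4),P[l==i].min(0).round(3),P[l==i].max(0).round(3))
    # rough heights near the pot
    W=(P[...,0]>.42)&(P[...,0]<.75)&(P[...,1]>-.02)&(P[...,1]<.27)&ok
    rim=W&(abs(P[...,2]-.035)<.006)
    hi=W&(P[...,2]>.09)
    for nm,m in(("rim",rim),("lid",hi)):
        k,l,s,ce=cv2.connectedComponentsWithStats(m.astype(np.uint8))
        for i in range(1,k):
            if s[i,4]>25:
                q=P[l==i]; r=cv2.minAreaRect((q[:,:2]*1000).astype(np.float32)); print(nm,ce[i].round(),s[i,4],q.mean(0).round(3),"z",q[:,2].min().round(3),q[:,2].max().round(3),"rect",np.round(cv2.boxPoints(r)).tolist(),np.round(r[2],1))
    # valve region
    V=(P[...,0]>.45)&(P[...,0]<.72)&(P[...,1]>-.27)&(P[...,1]<-.08)&ok
    for lo,hh in((.006,.018),(.06,.13)):
        q=P[V&(P[...,2]>lo)&(P[...,2]<hh)]
        r=cv2.minAreaRect((q[:,:2]*1000).astype(np.float32)); print("valve",lo,len(q),q.mean(0).round(3),np.round(cv2.boxPoints(r)).tolist(),r[2])
E
```

```text
top
dark [406.4 211.7] 96 [ 0.5068 -0.222   0.1215] [ 0.493 -0.235  0.112] [ 0.523 -0.207  0.128]
dark [399.5 288.4] 28 [ 0.3031 -0.1953  0.1207] [ 0.3   -0.207  0.116] [ 0.311 -0.183  0.125]
rim [273. 204.] 258 [0.54  0.149 0.035] z 0.029 0.04 rect [[487.0, 206.0], [515.0, 78.0], [634.0, 104.0], [606.0, 232.0]] 12.2
lid [260. 177.] 856 [0.611 0.164 0.153] z 0.09 0.172 rect [[575.0, 225.0], [602.0, 97.0], [655.0, 109.0], [628.0, 236.0]] 12.1
valve 0.006 708 [ 0.553 -0.203  0.012] [[452.0, -266.0], [719.0, -267.0], [719.0, -84.0], [453.0, -83.0]] 89.7697525024414
valve 0.06 641 [ 0.567 -0.214  0.102] [[486.0, -206.0], [494.0, -253.0], [647.0, -225.0], [638.0, -178.0]] 10.408692359924316
side
dark [293.2 267.3] 45 [ 0.5048 -0.2365  0.1205] [ 0.491 -0.244  0.11 ] [ 0.527 -0.215  0.127]
rim [354. 164.] 40 [0.736 0.216 0.036] z 0.03 0.04 rect [[719.0, 268.0], [746.0, 172.0], [751.0, 173.0], [724.0, 270.0]] 15.7
rim [305. 180.] 340 [0.566 0.156 0.035] z 0.029 0.041 rect [[484.0, 212.0], [514.0, 77.0], [654.0, 108.0], [624.0, 243.0]] 12.5
lid [320. 155.] 481 [0.611 0.144 0.15 ] z 0.091 0.172 rect [[570.0, 232.0], [604.0, 95.0], [652.0, 107.0], [619.0, 243.0]] 13.7
valve 0.006 1096 [ 0.548 -0.219  0.012] [[468.0, -85.0], [476.0, -259.0], [725.0, -248.0], [717.0, -74.0]] 2.6835780143737793
valve 0.06 762 [ 0.568 -0.216  0.1  ] [[485.0, -206.0], [494.0, -252.0], [646.0, -225.0], [638.0, -179.0]] 10.135701179504395
```

View pics/crop.png

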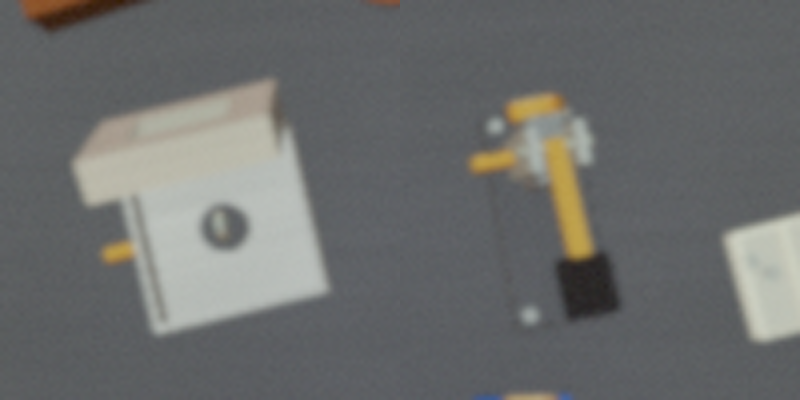

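The crop shows the pot yawed about 12°, hinge on the +x side, with the lid leaning at about 1.26 rad. Front rim mid is at (0.501,0.142), so the hinge is at (0.628,0.170). The paddle's top is at (0.507,-0.222,0.121), which matches the 121 mm stated. The valve yaw is about 10°. First I align the tool with the pot and close the fingers.

>>> play_rows --moves '[[[0,0,-0.25,0,0,0,0],[0,0,-0.25,0,0,0,0],[0,0,-0.25,0,0,0,0],[0,0,-0.25,0,0,0,0],[0,0,-0.25,0,0,0,0]]]' --newtons 40

```text
time: 0.52
tool_pos: [0.2786, 0.6143, 0.2305]
tcp_rot: [0.322, -3.124, 0.002]
wrist_force: [-0.3, -0.1, -0.1]
width: 0.302
grip_force: 0.0
```

```bash
cat > g.py <<'E'
import sys,numpy as np
from workcell import bot
from scipy.spatial.transform import Rotation as T
def pot(x,z,y=0): a=np.radians(12.2); return np.array([.628+x*np.cos(a)-y*np.sin(a),.170+x*np.sin(a)+y*np.cos(a),z])
def to(p):
    s=bot.read_state();R=T.from_rotvec(s["tcp_rot"]).as_matrix()
    print("t",round(s["time"],2),"pos",s["tool_pos"].round(4),"F",s["wrist_force"].round(1),"w",round(s["width"],2),"x,z ax",R[:,0].round(3),R[:,2].round(3))
    print("units to go",(R.T@(np.array(p)-s["tool_pos"])/.1).round(3))
E
python3 -c "
from g import *
to(pot(.045,.23));to(pot(.045,.14))"
```

```text
t 0.52 pos [0.2786 0.6143 0.2305] F [-0.3 -0.1 -0.1] w 0.3 x,z ax [-0.979 -0.204  0.001] [-0.001 -0.001 -1.   ]
units to go [-2.964 -5.059  0.008]
t 0.52 pos [0.2786 0.6143 0.2305] F [-0.3 -0.1 -0.1] w 0.3 x,z ax [-0.979 -0.204  0.001] [-0.001 -0.001 -1.   ]
units to go [-2.965 -5.058  0.908]
```

>>> play_rows --moves '[[[0,0,0,-0.2,-0.32,0,0],[0,0,0,-0.2,-0.32,0,0],[0,0,0,-0.2,-0.32,0,0],[0,0,0,-0.2,-0.32,0,0],[0,0,0,-0.2,-0.32,0,0]]]'

```text
time: 0.93
tool_pos: [0.409, 0.4761, 0.2306]
tcp_rot: [0.313, -3.125, 0.001]
wrist_force: [0.7, 0.5, 0.2]
width: -0.0
grip_force: 0.0
```

>>> play_rows --moves '[[[0,0,0,-0.2,-0.32,0,0],[0,0,0,-0.2,-0.32,0,0],[0,0,0,-0.2,-0.32,0,0],[0,0,0,-0.2,-0.32,0,0],[0,0,0,-0.2,-0.32,0,0]]]'

```text
time: 1.35
tool_pos: [0.5388, 0.3389, 0.2307]
tcp_rot: [0.312, -3.125, 0.001]
wrist_force: [1.0, 0.6, -1.1]
width: -0.0
grip_force: 0.0
```

>>> play_rows --moves '[[[0,0,0,-0.2,-0.32,0,0],[0,0,0,-0.2,-0.32,0,0],[0,0,0,-0.2,-0.32,0,0],[0,0,0,-0.2,-0.32,0,0],[0,0,0,-0.2,-0.32,0,0]]]'

```text
time: 1.77
tool_pos: [0.6685, 0.2019, 0.2306]
tcp_rot: [0.312, -3.125, 0.0]
wrist_force: [0.1, 1.0, -0.7]
width: -0.002
grip_force: 0.0
```

```bash
python3 -c "
from g import *
to(pot(.045,.23));to(pot(.045,.14))"
```

```text
t 1.77 pos [0.6685 0.2019 0.2306] F [ 0.1  1.  -0.7] w -0.0 x,z ax [-0.98  -0.198  0.001] [-0.001 -0.    -1.   ]
units to go [ 0.011 -0.226  0.006]
t 1.77 pos [0.6685 0.2019 0.2306] F [ 0.1  1.  -0.7] w -0.0 x,z ax [-0.98  -0.198  0.001] [-0.001 -0.    -1.   ]
units to go [ 0.01  -0.226  0.906]
```

>>> play_rows --moves '[[[0,0,0,0,-0.22,0,0],[0,0,0,0,0,0.3,0],[0,0,0,0,0,0.3,0],[0,0,0,0,0,0.25,0],[0,0,0,0,0,0,0]]]'

```text
time: 2.18
tool_pos: [0.6674, 0.1804, 0.1383]
tcp_rot: [0.31, -3.113, 0.003]
wrist_force: [-1.3, 0.3, -1.9]
width: -0.005
grip_force: 0.0
```

```bash
python3 -c "
from g import *
from workcell import vision
import cv2
to(pot(.045,.14))
c=vision.read_camera('side');cv2.imwrite('pics/s1.png',cv2.resize(c['image'][90:230,240:430],None,fx=4,fy=4)[:,:,::-1])
"
```

```text
t 2.18 pos [0.6674 0.1804 0.1383] F [-1.3  0.3 -1.9] w -0.0 x,z ax [-0.98  -0.197  0.013] [-0.013 -0.003 -1.   ]
units to go [-0.043 -0.017 -0.018]
```

View pics/s1.png

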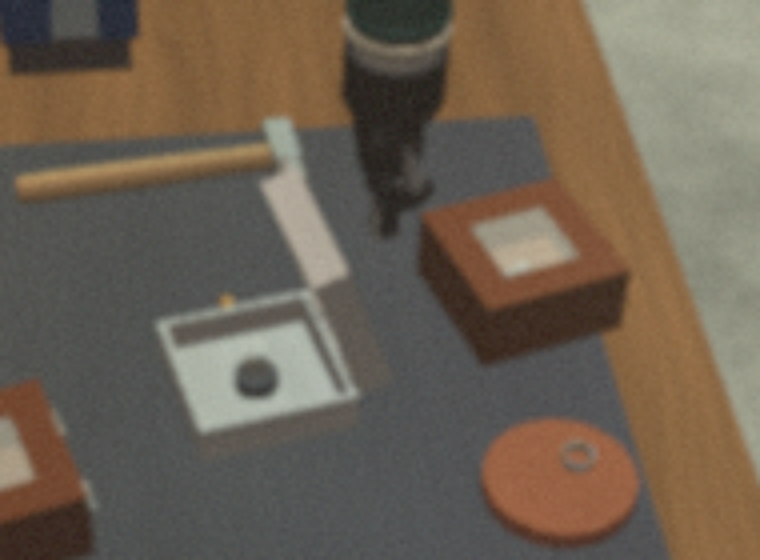

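The fingers stand behind the lid's middle, clear of the brown pot. Now I push the lid over along its arc.

>>> play_rows --moves '[[[0,0,0,0.15,0,-0.02,0],[0,0,0,0.15,0,-0.02,0],[0,0,0,0.15,0,-0.01,0],[0,0,0,0.12,0,0,0],[0,0,0,0.08,0,0,0]]]'

```text
time: 2.65
tool_pos: [0.6101, 0.1698, 0.1545]
tcp_rot: [-0.313, 3.12, 0.001]
wrist_force: [3.0, 0.8, -1.0]
width: 0.002
grip_force: 1.4
```

```bash
python3 -c "
from g import *
to(pot(-.0455,.136));to(pot(-.0645,.123));to(pot(-.0805,.106))
"
```

```text
t 2.65 pos [0.6101 0.1698 0.1545] F [ 3.   0.8 -1. ] w 0.0 x,z ax [-0.98  -0.198 -0.006] [ 0.006  0.001 -1.   ]
units to go [ 0.28  -0.04   0.183]
t 2.65 pos [0.6101 0.1698 0.1545] F [ 3.   0.8 -1. ] w 0.0 x,z ax [-0.98  -0.198 -0.006] [ 0.006  0.001 -1.   ]
units to go [ 0.471 -0.042  0.312]
t 2.65 pos [0.6101 0.1698 0.1545] F [ 3.   0.8 -1. ] w 0.0 x,z ax [-0.98  -0.198 -0.006] [ 0.006  0.001 -1.   ]
units to go [ 0.632 -0.044  0.481]
```

>>> play_rows --moves '[[[0,0,0,0.08,0,0.04,0],[0,0,0,0.1,-0.02,0.06,0],[0,0,0,0.1,-0.02,0.08,0],[0,0,0,0.1,0,0.06,0],[0,0,0,0.09,0,0.07,0]]]'

```text
time: 3.07
tool_pos: [0.5639, 0.1561, 0.1218]
tcp_rot: [-0.312, 3.123, 0.0]
wrist_force: [1.8, -0.3, 3.6]
width: -0.002
grip_force: 1.4
```

```bash
python3 -c "
from g import *
to(pot(-.0805,.106));to(pot(-.0928,.0867));to(pot(-.0974,.076))
"
```

```text
t 3.07 pos [0.5639 0.1561 0.1218] F [ 1.8 -0.3  3.6] w -0.0 x,z ax [-0.98  -0.198 -0.003] [ 0.003  0.    -1.   ]
units to go [ 0.15  -0.002  0.157]
t 3.07 pos [0.5639 0.1561 0.1218] F [ 1.8 -0.3  3.6] w -0.0 x,z ax [-0.98  -0.198 -0.003] [ 0.003  0.    -1.   ]
units to go [ 0.274 -0.003  0.35 ]
t 3.07 pos [0.5639 0.1561 0.1218] F [ 1.8 -0.3  3.6] w -0.0 x,z ax [-0.98  -0.198 -0.003] [ 0.003  0.    -1.   ]
units to go [ 0.32  -0.004  0.457]
```

Tracking the arc well at 3–4 N.

>>> play_rows --moves '[[[0,0,0,0.08,0,0.07,0],[0,0,0,0.07,0,0.09,0],[0,0,0,0.06,0,0.1,0],[0,0,0,0.05,0,0.1,0],[0,0,0,0.04,0,0.08,0]]]'

```text
time: 3.48
tool_pos: [0.5325, 0.1497, 0.0744]
tcp_rot: [0.312, -3.124, 0.0]
wrist_force: [1.6, -0.9, 2.0]
width: -0.003
grip_force: 0.7
```

```bash
python3 -c "
from g import *
to(pot(-.101,.065))
"
```

```text
t 3.48 pos [0.5325 0.1497 0.0744] F [ 1.6 -0.9  2. ] w -0.0 x,z ax [-0.98  -0.198  0.002] [-0.002 -0.    -1.   ]
units to go [ 0.033 -0.004  0.094]
```

>>> play_rows --moves '[[[0,0,0,0.02,0,0.05,0],[0,0,0,0.01,0,0.04,0],[0,0,0,0,0,0.02,0],[0,0,0,0,0,0,0],[0,0,0,0,0,0,0]]]'

```text
time: 3.9
tool_pos: [0.5311, 0.1495, 0.0651]
tcp_rot: [-0.312, 3.126, 0.0]
wrist_force: [-0.3, 0.1, 0.1]
width: 0.002
grip_force: 0.0
```

>>> play_rows --moves '[[[0,0,0,0,0,0.02,0],[0,0,0,0,0,0,0],[0,0,0,0,0,0,0]]]'

```text
time: 4.15
tool_pos: [0.5313, 0.1496, 0.065]
tcp_rot: [-0.312, 3.126, 0.0]
wrist_force: [-5.7, -0.7, 13.0]
width: 0.001
grip_force: 6.1
```

>>> play_rows --moves '[[[0,0,0,0,0,0.02,0],[0,0,0,0,0,0,0],[0,0,0,0,0,0,0]]]'

```text
time: 4.4
tool_pos: [0.5313, 0.1496, 0.0649]
tcp_rot: [0.313, -3.126, -0.0]
wrist_force: [-11.1, -1.8, 23.7]
width: 0.005
grip_force: 12.1
```

The lid is hard home: z stays at 0.065 while the force rises to 24 N. I lift off and check with the camera.

>>> play_rows --moves '[[[0,0,0,0,0,-0.1,0],[0,0,0,0,0,-0.3,0],[0,0,0,0,0,-0.4,0],[0,0,0,0,0,-0.2,0],[0,0,0,0,0,0,0]]]'

```text
time: 4.82
tool_pos: [0.5354, 0.1505, 0.1677]
tcp_rot: [-0.311, 3.114, 0.002]
wrist_force: [0.2, 0.7, 0.1]
width: -0.003
grip_force: 0.0
```

```bash
python3 -c "
from g import *
from workcell import vision
from h import cloud
import cv2
to([.503,-.2225,.165])
c=vision.read_camera('side');P=cloud(c)
cv2.imwrite('pics/s2.png',cv2.resize(c['image'][100:320,180:430],None,fx=3,fy=2.7)[:,:,::-1])
a=np.radians(12.2);D=P-np.array([.628,.170,0]);u=D[...,0]*np.cos(a)+D[...,1]*np.sin(a);v=-D[...,0]*np.sin(a)+D[...,1]*np.cos(a)
m=(abs(v)<.055)&(u>-.125)&(u<-.005)&(c['depth']>0)&(P[...,2]>.05)&(P[...,2]<.08)
print(m.sum(),np.median(P[m][:,2]))
A=np.c_[u[m],v[m],np.ones(m.sum())];print('plane',np.linalg.lstsq(A,P[m][:,2],rcond=None)[0])
"
```

```text
t 4.82 pos [0.5354 0.1505 0.1677] F [0.2 0.7 0.1] w -0.0 x,z ax [-0.98  -0.198 -0.012] [ 0.011  0.003 -1.   ]
units to go [ 1.057 -3.593  0.013]
901 0.06572909921332155
plane [0.0016152  0.00045787 0.06580455]
```

View pics/s2.png

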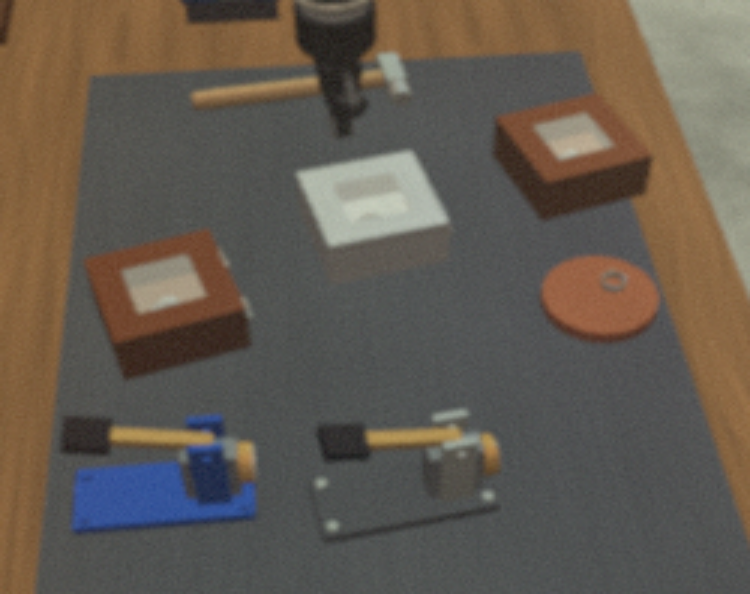

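The lid is shut, with a flat plane at 65.7 mm and a tilt of 0.0016. Next I move over the grey valve's paddle.

>>> play_rows --moves '[[[0,0,0,0.1,-0.36,0,0],[0,0,0,0.1,-0.36,0,0],[0,0,0,0.1,-0.36,0,0],[0,0,0,0.1,-0.36,0,0],[0,0,0,0.1,-0.36,0,0]]]'

```text
time: 5.28
tool_pos: [0.516, -0.0382, 0.1593]
tcp_rot: [0.313, -3.123, -0.001]
wrist_force: [0.0, 0.3, 0.5]
width: -0.002
grip_force: 0.0
```

>>> play_rows --moves '[[[0,0,0,0.11,-0.36,0,0],[0,0,0,0.11,-0.36,0,0],[0,0,0,0.11,-0.36,0,0],[0,0,0,0.11,-0.36,0,0],[0,0,0,0.11,-0.36,0,0]]]'

```text
time: 5.7
tool_pos: [0.4977, -0.2255, 0.1592]
tcp_rot: [0.312, -3.124, -0.003]
wrist_force: [0.7, -0.5, -0.0]
width: -0.001
grip_force: 0.0
```

>>> play_rows --moves '[[[0,0,0,0,0,0,0],[0,0,0,0,0,0,0]]]'

```text
time: 5.87
tool_pos: [0.4979, -0.2257, 0.1593]
tcp_rot: [0.306, -3.124, -0.003]
wrist_force: [-0.7, -0.1, 0.4]
width: -0.003
grip_force: 0.0
```

```bash
python3 -c "
from g import *
to([.503,-.2225,.125])
"
```

```text
t 5.87 pos [ 0.4979 -0.2257  0.1593] F [-0.7 -0.1  0.4] w -0.0 x,z ax [-0.981 -0.194  0.002] [-0.003  0.001 -1.   ]
units to go [-0.057  0.021  0.343]
```

>>> play_rows --moves '[[[0,0,0,-0.05,0.03,0,0],[0,0,0,0,0,0.15,0],[0,0,0,0,0,0.15,0],[0,0,0,0,0,0,0]]]'

```text
time: 6.2
tool_pos: [0.5016, -0.2171, 0.1276]
tcp_rot: [0.315, -3.12, -0.006]
wrist_force: [-1.0, 0.1, -0.2]
width: 0.001
grip_force: 0.0
```

>>> play_rows --moves '[[[0,0,0,0,0,0.06,0],[0,0,0,0,0,0.06,0],[0,0,0,0,0,0.06,0],[0,0,0,0,0,0,0],[0,0,0,0,0,0,0]]]'

```text
time: 6.62
tool_pos: [0.5041, -0.2199, 0.1138]
tcp_rot: [-0.312, 3.125, 0.001]
wrist_force: [0.9, 2.4, 3.4]
width: -0.007
grip_force: 1.9
```

>>> play_rows --moves '[[[0,0,0,0,0,0.05,0],[0,0,0,0,0,0.05,0],[0,0,0,0,0,0.04,0],[0,0,0,0,0,0,0],[0,0,0,0,0,0,0]]]'

```text
time: 7.03
tool_pos: [0.5032, -0.2207, 0.0999]
tcp_rot: [0.312, -3.125, 0.001]
wrist_force: [-2.3, -0.2, 5.9]
width: 0.001
grip_force: 2.8
```

>>> play_rows --moves '[[[0,0,0,0,0,0,0],[0,0,0,0,0,0,0]]]'

```text
time: 7.2
tool_pos: [0.5032, -0.2207, 0.1001]
tcp_rot: [0.312, -3.125, 0.001]
wrist_force: [-2.9, 0.3, 6.0]
width: 0.001
grip_force: 2.8
```

>>> play_rows --moves '[[[0,0,0,0,0,0.02,0],[0,0,0,0,0,0.02,0],[0,0,0,0,0,0,0],[0,0,0,0,0,0,0],[0,0,0,0,0,0,0]]]'

```text
time: 7.62
tool_pos: [0.5032, -0.2208, 0.0962]
tcp_rot: [0.312, -3.125, 0.001]
wrist_force: [-3.8, 0.5, 5.8]
width: -0.001
grip_force: 3.1
```

```bash
python3 -c "
from g import *
from workcell import vision
from h import cloud
import cv2
to([.503,-.2225,.096])
for n in('side','top'):
  c=vision.read_camera(n);P=cloud(c);im=c['image'].astype(int)
  if n=='side': cv2.imwrite('pics/s3.png',cv2.resize(c['image'][150:310,240:400],None,fx=3.7,fy=3.7)[:,:,::-1])
  D=P-np.array([.601,-.205,0]);a=np.radians(10.3);u=D[...,0]*np.cos(a)+D[...,1]*np.sin(a);v=-D[...,0]*np.sin(a)+D[...,1]*np.cos(a)
  m=(im[...,0]-im[...,2]>60)&(u>-.085)&(u<-.005)&(abs(v)<.02)&(P[...,2]>.06)&(c['depth']>0)
  print(n,m.sum(), np.polyfit(u[m],P[m][:,2],1) if m.sum()>5 else '')
  c=np.load(n+'0.npz');P=cloud(c);im=c['image'].astype(int);D=P-np.array([.601,-.205,0]);u=D[...,0]*np.cos(a)+D[...,1]*np.sin(a);v=-D[...,0]*np.sin(a)+D[...,1]*np.cos(a)
  m=(im[...,0]-im[...,2]>60)&(u>-.085)&(u<-.005)&(abs(v)<.02)&(P[...,2]>.06)&(c['depth']>0)
  print('before',m.sum(),np.polyfit(u[m],P[m][:,2],1) if m.sum()>5 else '')
"
```

```text
t 7.62 pos [ 0.5032 -0.2208  0.0962] F [-3.8  0.5  5.8] w -0.0 x,z ax [-0.98  -0.198  0.001] [-0.001 -0.001 -1.   ]
units to go [ 0.005 -0.016  0.002]
side 136 [0.00780402 0.09553311]
before 123 [-0.26284443  0.09569675]
top 145 [-0.02245944  0.093747  ]
before 146 [-0.26758631  0.09542837]
```

View pics/s3.png

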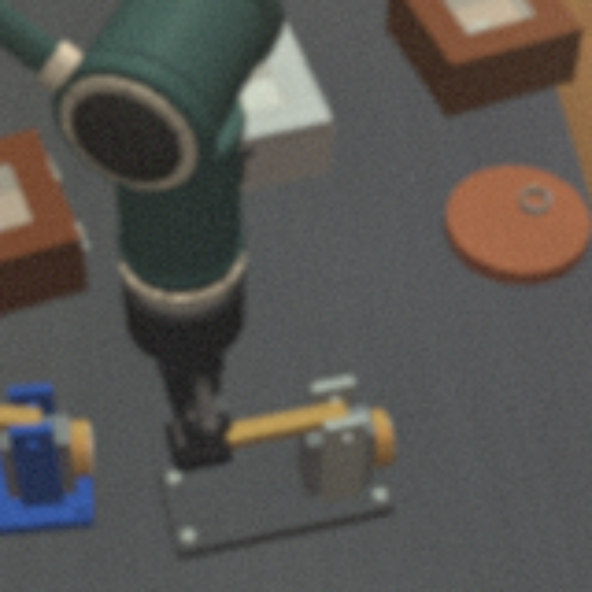

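The fingertips rest on the grey valve's paddle. The lever's slope is now about 0 (it was −0.26), TCP z is 0.096, and the pot is still shut, so I hand the job in.

```bash
python3 -c "
from workcell import bot
s=bot.read_state();print(s['tool_pos'],s['wrist_force']);print(bot.finish_job())"
```

```text
[ 0.50315616 -0.22078132  0.09621754] [-4.16507411  1.17326647  6.83966748]
the job is handed in; nothing more can be done
None
```

The pot is shut with its rim fully home, and the job was handed in at about 8 s with the arm holding the valve lever level (fingertips at 96 mm); nothing else on the bench was touched.

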